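# Sort spring pushers by feel

## Task

Four spring pushers from the carton-stripping machine stand on the bench: they look the same, but two have stiff springs and two weak ones. Press on their plungers to feel which is which, then slide each one across the bench, without lifting or tipping it, fully into the bay marked by its kind of sample spring: the stiff ones into the bay in front of the thick sample, the weak ones into the bay in front of the thin sample. Leave everything else on the bench where it is.

Things in the scene. Friction and masses are not known exactly. Their poses are not given: they have to be found in the camera images.
- pusher_a_mid (a point): Spring pusher A, one of four alike: a loose upright round dark steel housing, 50 mm in diameter, 28 mm high, 0.4 kg, with a spring cartridge in its bore (1.5 mm play) whose steel plunger ends in a round cap 26 mm across, 6 mm thick, top 48 mm above the bench, in the middle. Point: housing centre, 14 mm above the bench, z up. Travel 10 mm: weak springs take 1 to 3.5 N, stiff ones 7 to 16 N.
- pusher_b_mid (a point): Spring pusher B, one of four alike: a loose upright round dark steel housing, 50 mm in diameter, 28 mm high, 0.4 kg, with a spring cartridge in its bore (1.5 mm play) whose steel plunger ends in a round cap 26 mm across, 6 mm thick, top 48 mm above the bench, in the middle. Point: housing centre, 14 mm above the bench, z up. Travel 10 mm: weak springs take 1 to 3.5 N, stiff ones 7 to 16 N.
- pusher_c_mid (a point): Spring pusher C, one of four alike: a loose upright round dark steel housing, 50 mm in diameter, 28 mm high, 0.4 kg, with a spring cartridge in its bore (1.5 mm play) whose steel plunger ends in a round cap 26 mm across, 6 mm thick, top 48 mm above the bench, in the middle. Point: housing centre, 14 mm above the bench, z up. Travel 10 mm: weak springs take 1 to 3.5 N, stiff ones 7 to 16 N.
- pusher_d_mid (a point): Spring pusher D, one of four alike: a loose upright round dark steel housing, 50 mm in diameter, 28 mm high, 0.4 kg, with a spring cartridge in its bore (1.5 mm play) whose steel plunger ends in a round cap 26 mm across, 6 mm thick, top 48 mm above the bench, in the middle. Point: housing centre, 14 mm above the bench, z up. Travel 10 mm: weak springs take 1 to 3.5 N, stiff ones 7 to 16 N.
- bay_left_in (a point): Bay at the left (+y) side: a fixed U-shaped frame of steel strips 22 mm high and 6 mm thick, no floor (things slide in over the bench). The point is on the bench at the centre of its inside: 84 mm deep along its x axis (open mouth at -42, back strip at +42) and 170 mm wide along y (-85 to +85). The mouth faces the middle of the bench, turned by up to 0.2 rad.
- bay_right_in (a point): Bay at the right (-y) side: a fixed U-shaped frame of steel strips 22 mm high and 6 mm thick, no floor (things slide in over the bench). The point is on the bench at the centre of its inside: 84 mm deep along its x axis (open mouth at -42, back strip at +42) and 170 mm wide along y (-85 to +85). The mouth faces the middle of the bench, turned by up to 0.2 rad.
- sample_thick_mid (a point): Sample of a thick spring, fixed, upright on a small foot (32 mm round): coil 32 mm across of about 7 mm wire, 45 mm high in all. It stands just behind the back strip of one of the two bays, 68 mm from the bay's centre point, and marks the bay for stiff pushers. This point is its middle, about 29 mm above the bench.
- sample_thin_mid (a point): Sample of a thin spring, fixed, upright on a small foot (32 mm round): coil 13 mm across of 2 mm wire, 45 mm high in all. It stands just behind the other bay, in the same way, and marks the bay for weak pushers. This point is its middle, about 29 mm above the bench.
- tape_mid (a point): Bystander: a roll of brown tape lying flat, 54 mm in diameter, 36 mm high; its centre, half-way up. Somewhere among the pushers; leave it.
- weight_mid (a point): Bystander: a brass paperweight, round, 52 mm in diameter, 42 mm high with its small knob; its centre, half-way up. Somewhere among the pushers; leave it.
- inkpot_mid (a point): Bystander: a closed white ink pot, 52 mm in diameter, 50 mm high; its centre, half-way up. Somewhere among the pushers; leave it.
- stripper: Bystander: an orange and grey pneumatic hand tool, 285 mm long along y and 49 mm high, lying along the far side of the work area; origin on the bench under its middle.
- glue: Bystander: white glue bottle, 56 mm in diameter, 120 mm high, far right; origin under its centre.
- mug: Bystander: white mug, 72 mm in diameter, 85 mm high, far left, its handle (40 mm out) away from the work; origin under its centre.

How it is judged:
On the way:
1. a plunger is pressed by the fingers with at least 2 N (core_a to core_d are the spring cartridges with their plungers; which one stands in which pusher varies) ((contact force between the fingers and plunger_a above 2 N or contact force between the fingers and plunger_b above 2 N or contact force between the fingers and plunger_c above 2 N or contact force between the fingers and plunger_d above 2 N)).
At the end, for the whole second after the job is handed in: Both stiff pushers are in the bay with the thick sample behind it, both weak ones in the bay with the thin sample: centre 20 mm or more past the mouth and within 70 mm of the bay's middle line, standing on the bench upright within 0.12 rad, plunger up, released (((horizontal distance between sample_thin_mid and bay_left_in below 0.12 m and x of core_a_mid in the frame of bay_left_in between -0.022 and 0.03 m and y of core_a_mid in the frame of bay_left_in between -0.07 and 0.07 m) or (horizontal distance between sample_thin_mid and bay_right_in below 0.12 m and x of core_a_mid in the frame of bay_right_in between -0.022 and 0.03 m and y of core_a_mid in the frame of bay_right_in between -0.07 and 0.07 m)) and angle between each of pusher_a_mid, pusher_b_mid, pusher_c_mid, pusher_d_mid's own z axis and vertical below 0.12 rad and height (world z) of each of pusher_a_mid, core_a_mid, pusher_b_mid, core_b_mid, pusher_c_mid, core_c_mid, pusher_d_mid, core_d_mid below 0.02 m and value of joint each of plunger_a, plunger_b, plunger_c, plunger_d below 0.002 m and contact force between each of pusher_a, pusher_b, pusher_c, pusher_d and the fingers below 0.2 N and ((horizontal distance between sample_thick_mid and bay_left_in below 0.12 m and x of core_b_mid in the frame of bay_left_in between -0.022 and 0.03 m and y of core_b_mid in the frame of bay_left_in between -0.07 and 0.07 m) or (horizontal distance between sample_thick_mid and bay_right_in below 0.12 m and x of core_b_mid in the frame of bay_right_in between -0.022 and 0.03 m and y of core_b_mid in the frame of bay_right_in between -0.07 and 0.07 m)) and ((horizontal distance between sample_thick_mid and bay_left_in below 0.12 m and x of core_c_mid in the frame of bay_left_in between -0.022 and 0.03 m and y of core_c_mid in the frame of bay_left_in between -0.07 and 0.07 m) or (horizontal distance between sample_thick_mid and bay_right_in below 0.12 m and x of core_c_mid in the frame of bay_right_in between -0.022 and 0.03 m and y of core_c_mid in the frame of bay_right_in between -0.07 and 0.07 m)) and ((horizontal distance between sample_thin_mid and bay_left_in below 0.12 m and x of core_d_mid in the frame of bay_left_in between -0.022 and 0.03 m and y of core_d_mid in the frame of bay_left_in between -0.07 and 0.07 m) or (horizontal distance between sample_thin_mid and bay_right_in below 0.12 m and x of core_d_mid in the frame of bay_right_in between -0.022 and 0.03 m and y of core_d_mid in the frame of bay_right_in between -0.07 and 0.07 m))); the robot touches nothing.
It fails at once if a pusher is lifted by more than 15 mm or tipped by more than 0.35 rad (height (world z) of any of pusher_a_mid, pusher_b_mid, pusher_c_mid, pusher_d_mid, core_a_mid, core_b_mid, core_c_mid, core_d_mid above 0.029 m or angle between any of pusher_a_mid, pusher_b_mid, pusher_c_mid, pusher_d_mid's own z axis and vertical above 0.35 rad).
It fails at once if a bystander is shifted by more than 20 mm or tipped over (distance of any of tape_mid, weight_mid, inkpot_mid, stripper, glue, mug from where it was at the start of the episode above 0.02 m or angle between any of tape_mid, weight_mid, inkpot_mid, stripper, glue, mug's own z axis and vertical above 0.3 rad).
It also fails if it takes over 72 s, if anything falls off the work surface, if the arm or the gripper's body presses on something with over 40 N, if the wrist force passes 120 N, or if a joint passes its speed limit or range.

## Robot

A 7-joint arm with a two-finger parallel gripper is mounted at the origin on the work surface. World frame = base frame: x ahead of the robot, y to its left, z up, the work surface at z = 0. Lengths are in m, angles in rad, forces in N, time in s.
With the tool pointing down it reaches from about 0.4 to 0.875 m from the base axis. Payload 6.5 kg.
Tool frame: the origin (TCP) lies on the centre line of the jaws, within the pads' length; the fingertips stand 19 mm ahead of it and the grasp point (between the pads) is the TCP; z points along the fingers, y is the direction in which the jaws open and shut (so a half turn about z gives the same grasp; the last joint's range is limited). The gripper opens to 88 mm and grips with 3 to 60 N. Pads are 18 mm wide; open, the fingers measure 123 mm over their backs; the gripper's body (75 mm by 187 mm) begins 45 mm behind the grasp point.
Start: joints at [-1.307, 0.536, -0.004, 1.538, 0.003, 1.067, -0.071], TCP at [0.21, 0.615, 0.258] pointing down, gripper open.
Joint ranges: [-2.7, 2.7], [-0.37, 2.16], [-1.27, 1.26], [0.24, 2.4], [-1.31, 4.45], [0.19, 1.91], [-2.76, 2.76]. Speed limits (rad/s): [2.39, 2.39, 3.14, 3.14, 3.14, 3.14, 3.14].

## Interface

Orientations are given as a 3x3 rotation matrix whose columns are the frame's x, y, z axes.
In Python, from rig import robot gives the robot as it stands.
- The arm moves only by the shell command python3 -m jog 'ROWS'. ROWS is JSON, a list of rows, each an object of numbers: "x", "y", "z": the shift along the tool's x, y, z in mm; "rx", "ry", "rz": the turn, a rotation vector about the tool's x, y, z in degrees; "gripper": the finger opening in mm, from 0 to 88.1. A call has 1 to 10 rows; each row shifts and turns the pose as measured when the row begins, along the tool's axes as they then stand; what a row does not reach is not made up. A row lasts 1/8 s, in which the tool goes at most 62.5 mm and 10.7 degrees, less where a joint would pass 70% of its speed; a pose out of reach is approached as far as the arm can. A call with a gripper value outside its range is refused whole. The fingers move at their own pace and stop on an object; the grip force is fixed at half the most. Time passes only in rows, so rows that do not move let the fingers close. It gives the time, the measured TCP pose, the force and the opening at its end, in the units of the state.
- robot.read_state(): the state, without advancing time (a new reading comes with each control period).
- robot.read_camera(name): name is "side" or "top" or "wrist"; returns the picture (384x512x3 uint8, red, green, blue); there is no depth.
- robot.camera_model(name): a dict with "K" (3x3 intrinsics, pixels), "R" (3x3) and "t" (3): a world point X has camera coordinates R X + t. Camera axes: x right, y down, z forward; pixel columns grow to the right and rows downward; lengths in m; the calibration is good to about 2 mm. The wrist camera is an equidistant fisheye: a pixel r from the principal point sees the ray r / f radians off the axis. A picture is of the moment at which its call begins: read the wrist's pose just before it. camera_model takes no time and is no camera call; for the wrist camera it gives the pose at the moment of the call.
- robot.sign_off(): hands the job in, once; it reports no verdict.
The state is a dict: "time": time; "q": joint angles; "qvel": joint speeds; "joint_torque": joint torques, N m; "eef_pos": TCP position; "orientation": TCP orientation; "ft_force": force on the tool from outside, world axes, zero at the start; "torque": the same for the moment, N m; "finger_gap": finger opening in m.
Only numpy, scipy, OpenCV 4.12 (cv2) and the standard library are available. Lean on these libraries where they do the work, as an engineer would, in place of code of your own. Each camera call takes 0.05 s, during which the arm holds its last target. There are 200 camera calls.

## Working session

There is one attempt and no reset: what is moved stays moved. The work goes in short steps, Python scripts to look and compute and a shell command to move; the robot and the scene stay as the last step left them, time stands still between calls to the robot, and variables do not carry over. Pictures are saved under pics/ and viewed, about 8 in all and at most 12, crops included, and the job is handed in when it is done.

```bash
mkdir -p pics; python3 - <<'E'
from rig import robot
import cv2
s=robot.read_state();print(s['time'],s['eef_pos'],s['orientation'],s['ft_force'])
for n in("top","side"):
    im=robot.read_camera(n)[:,:,::-1];m=robot.camera_model(n);print(n,m)
    cv2.imwrite(f"pics/{n}0.png",cv2.resize(im,(800,600),interpolation=cv2.INTER_CUBIC))
E
```

```text
0.0 [0.21032884 0.61442766 0.25685989] [[-9.46128787e-01  3.23790241e-01 -4.46305119e-04]
 [ 3.23790530e-01  9.46127380e-01 -1.63481868e-03]
 [-1.07076840e-04 -1.69125838e-03 -9.99998564e-01]] [-1.34576346  0.51746087  0.24330438]
top {'K': array([[353.06761967,   0.        , 256.18260397],
       [  0.        , 353.06761967, 192.55366591],
       [  0.        ,   0.        ,   1.        ]]), 'R': array([[ 3.22335157e-04, -9.99987146e-01,  5.06008022e-03],
       [-9.92659310e-01, -9.31950055e-04, -1.20940589e-01],
       [ 1.20943750e-01, -4.98395234e-03, -9.92646850e-01]]), 't': array([0.00220831, 0.60764684, 0.97069101])}
side {'K': array([[361.65581167,   0.        , 253.8252352 ],
       [  0.        , 361.65581167, 187.22640578],
       [  0.        ,   0.        ,   1.        ]]), 'R': array([[ 0.96926614, -0.24594116,  0.00600819],
       [-0.14567983, -0.59346873, -0.79156317],
       [ 0.19824364,  0.7663601 , -0.61105781]]), 't': array([-0.58809765,  0.12668735,  0.8317243 ])}
```

View pics/top0.png

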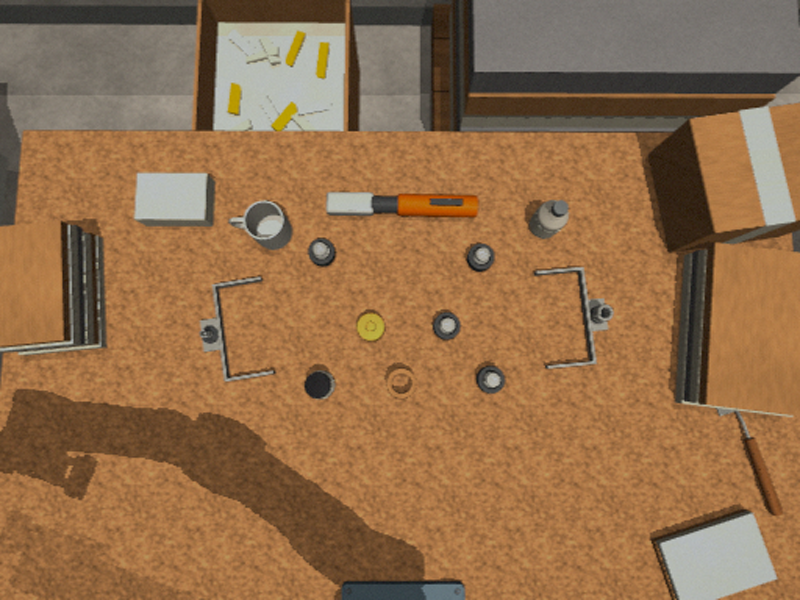

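View pics/side0.png

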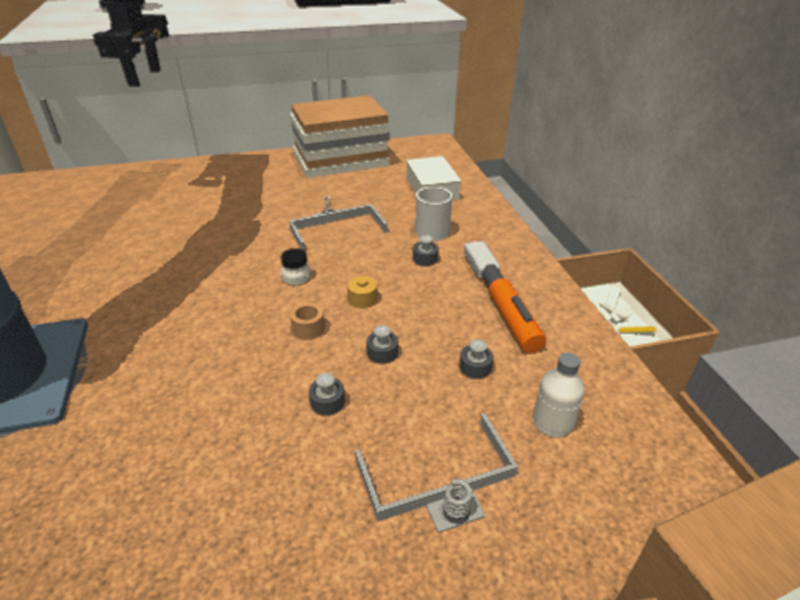

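The top view shows four pushers with caps at (321,250), (481,256), (447,324) and (491,379). The weight is at (370,326), the tape at (400,380) and the inkpot at (319,385). The side view shows the thick coil behind the right bay and the thin one behind the left bay.

```bash
cat > h.py <<'E'
from rig import robot
import numpy as np
def w(n,u,v,z,s=512/800,m=None):
    m=m or robot.camera_model(n)
    d=np.linalg.inv(m['K'])@[u*s,v*s,1]; d=m['R'].T@d; c=-m['R'].T@m['t']
    return c+d*(z-c[2])/d[2]
def st():
    s=robot.read_state();R=s['orientation'];print(round(s['time'],2),np.round(s['eef_pos']*1000,1),'yaw x',round(np.degrees(np.arctan2(R[1,0],R[0,0])),1),'F',np.round(s['ft_force'],1),'gap',s['finger_gap'])
E
python3 - <<'E'
from h import *
P={'P1':(321,250,.048),'P2':(481,256,.048),'P3':(447.5,324,.048),'P4':(491,379.5,.048),'weight':(370,326,.03),'tape':(400,380,.036),'ink':(319,384,.05),'mugtop':(265,219,.085),'gluetop':(559,208,.12),
'Lb1':(217,285,.022),'Lb2':(227,378,.022),'Lm1':(261,279,.022),'Lm2':(274,372,.022),'Rb1':(583,269,.022),'Rb2':(592,361,.022),'Rm1':(536,272,.022),'Rm2':(547,366,.022)}
X={}
for k,(u,v,z) in P.items(): X[k]=w('top',u,v,z);print(k,np.round(X[k][:2]*1000))
for s in 'LR':
    c=sum(X[s+k] for k in('b1','b2','m1','m2'))/4; a=(X[s+'b1']+X[s+'b2']-X[s+'m1']-X[s+'m2'])/2; b=X[s+'b1']-X[s+'b2']
    print(s,np.round(c*1000),np.linalg.norm(a),np.degrees(np.arctan2(a[1],a[0])),np.linalg.norm(b),np.degrees(np.arctan2(b[1],b[0])))
E
```

```text
P1 [700. 147.]
P2 [ 689. -145.]
P3 [564. -82.]
P4 [ 466. -159.]
weight [562.  58.]
tape [465.   3.]
ink [458. 146.]
mugtop [747. 242.]
gluetop [ 758. -269.]
Lb1 [639. 343.]
Lb2 [468. 318.]
Lm1 [650. 262.]
Lm2 [479. 233.]
Rb1 [ 670. -339.]
Rb2 [ 499. -349.]
Rm1 [ 664. -251.]
Rm2 [ 490. -266.]
L [559. 289.  22.] 0.08392686726135268 97.60843410368665 0.17288032125569303 8.342624198015296
R [ 581. -301.   22.] 0.08583816520592175 -85.0137750386874 0.1713011780381107 3.2503996573389213
```

```bash
python3 -m jog '[{"rz":-9.5,"gripper":0},{"rz":-9.5},{"x":-44,"y":-42},{"x":-44,"y":-42},{"x":-44,"y":-42},{"x":-44,"y":-42},{"x":-44,"y":-42},{"x":-44,"y":-42,"z":30},{"x":-44,"y":-42,"z":30},{"x":-44,"y":-42,"z":30}]'; python3 -c "
from h import *;st();print(robot.read_state()['q'])"
```

```text
0.1 [210.4 614.5 256.9] yaw x 161.1 F [-0.3 -0.6 -0.3] gap 0.08808595586824182
[-1.30717364  0.53709186 -0.0044308   1.53874491  0.00257758  1.06728187
 -0.0712236 ]validation failed for argument at $[0]...
```

```bash
python3 -m jog '[{"x":0,"y":0,"z":0,"rx":0,"ry":0,"rz":-9.5,"gripper":0}]'; echo; python3 -m jog '[{"x":0,"y":0,"z":0,"rz":-9.5}]'; python3 -m jog --help | head -30
```

```text
time: 0.22
eef_pos: [0.2101, 0.6142, 0.2564]
orientation: [[-0.987, 0.159, -0.0], [0.159, 0.987, -0.003], [0.0, -0.003, -1.0]]
ft_force: [-0.1, -0.0, -0.7]
finger_gap: 0.0802
validation failed for argument at $[0]...
invalid input: not JSON, or not a number
```

```bash
python3 -m jog '[{"rz":-9.2,"gripper":0}]'; python3 -m jog '[{"x":0,"y":0,"z":0,"rx":0,"ry":0,"rz":-9.2}]'
```

```text
validation failed for argument at $[0]...
validation failed for argument at $[0]...
```

All seven keys are required in every row.

```bash
python3 -m jog '[{"x":0,"y":0,"z":0,"rx":0,"ry":0,"rz":-9.2,"gripper":0},{"x":-44,"y":-42,"z":0,"rx":0,"ry":0,"rz":0,"gripper":0},{"x":-44,"y":-42,"z":0,"rx":0,"ry":0,"rz":0,"gripper":0},{"x":-44,"y":-42,"z":0,"rx":0,"ry":0,"rz":0,"gripper":0},{"x":-44,"y":-42,"z":0,"rx":0,"ry":0,"rz":0,"gripper":0},{"x":-44,"y":-42,"z":0,"rx":0,"ry":0,"rz":0,"gripper":0},{"x":-44,"y":-42,"z":0,"rx":0,"ry":0,"rz":0,"gripper":0},{"x":-44,"y":-42,"z":30,"rx":0,"ry":0,"rz":0,"gripper":0},{"x":-44,"y":-42,"z":30,"rx":0,"ry":0,"rz":0,"gripper":0},{"x":-44,"y":-42,"z":30,"rx":0,"ry":0,"rz":0,"gripper":0}]'; python3 -c "
from h import *;st();print(robot.read_state()['q'])"
```

```text
time: 1.48
eef_pos: [0.6026, 0.2472, 0.1722]
orientation: [[-1.0, -0.019, -0.002], [-0.019, 1.0, -0.001], [0.002, -0.001, -1.0]]
ft_force: [0.9, 1.0, -0.1]
finger_gap: 0.0005
1.48 [602.6 247.2 172.2] yaw x -178.9 F [ 0.9  1.  -0.1] gap 0.0005296225936795217
[-0.47695851  0.63289311  0.0267348   1.60037461 -0.01926709  0.9105619
  1.14636852]
```

```bash
python3 -m jog '[{"x":-34,"y":-35,"z":25,"rx":0,"ry":0,"rz":0,"gripper":0},{"x":-33,"y":-35,"z":25,"rx":0,"ry":0,"rz":0,"gripper":0},{"x":-30,"y":-30,"z":25,"rx":0,"ry":0,"rz":0,"gripper":0},{"x":0,"y":0,"z":10,"rx":0,"ry":0,"rz":0,"gripper":0},{"x":0,"y":0,"z":0,"rx":0,"ry":0,"rz":0,"gripper":0}]'; python3 - <<'E'
from h import *
import cv2
st()
im=robot.read_camera('side')[:,:,::-1]
cv2.imwrite('pics/s1.png',cv2.resize(im[100:292,150:406],(800,600),interpolation=cv2.INTER_CUBIC))
st()
E
```

```text
time: 2.1
eef_pos: [0.7037, 0.1393, 0.0793]
orientation: [[-1.0, -0.013, -0.007], [-0.013, 1.0, -0.005], [0.008, -0.005, -1.0]]
ft_force: [0.3, -0.1, 0.9]
finger_gap: 0.0002
2.1 [703.7 139.3  79.3] yaw x -179.3 F [ 0.3 -0.1  0.9] gap 0.00022999365435002268
2.15 [704.1 138.9  79.9] yaw x -179.3 F [-0.6  0.  -0.4] gap 8.208218929418268e-05
```

View pics/s1.png

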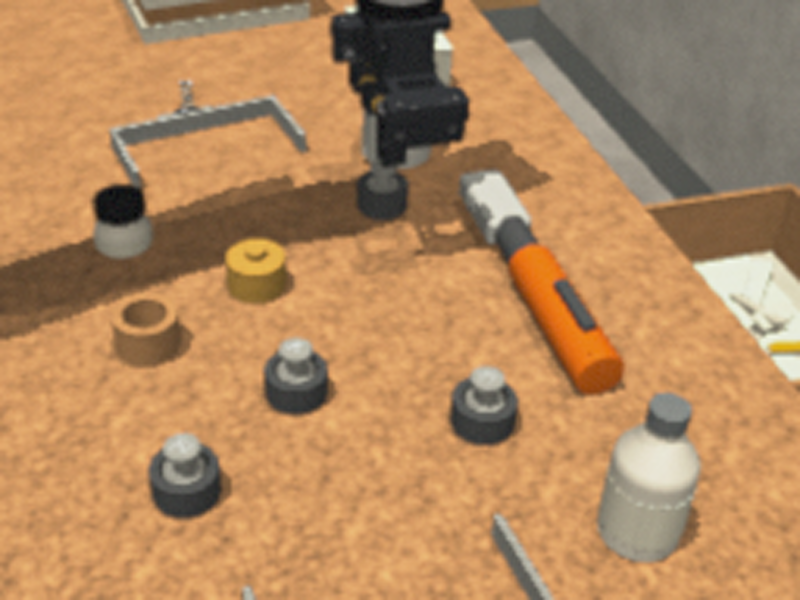

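The closed fingers stand right over the first pusher's cap, so I press now.

```bash
python3 -m jog '[{"x":4,"y":8,"z":8,"rx":0,"ry":0,"rz":0,"gripper":0},{"x":0,"y":0,"z":6,"rx":0,"ry":0,"rz":0,"gripper":0},{"x":0,"y":0,"z":5,"rx":0,"ry":0,"rz":0,"gripper":0},{"x":0,"y":0,"z":0,"rx":0,"ry":0,"rz":0,"gripper":0}]'; python3 -m jog '[{"x":0,"y":0,"z":0,"rx":0,"ry":0,"rz":0,"gripper":0}]'
```

```text
time: 2.65
eef_pos: [0.6994, 0.1513, 0.0625]
orientation: [[-1.0, -0.017, -0.003], [-0.017, 1.0, -0.004], [0.004, -0.004, -1.0]]
ft_force: [-1.5, -0.2, 2.7]
finger_gap: 0.0007
time: 2.78
eef_pos: [0.6994, 0.151, 0.0628]
orientation: [[-1.0, -0.017, -0.003], [-0.017, 1.0, -0.004], [0.004, -0.004, -1.0]]
ft_force: [-0.2, -0.6, 1.3]
finger_gap: 0.0005
```

```bash
python3 -m jog '[{"x":0,"y":0,"z":4,"rx":0,"ry":0,"rz":0,"gripper":0},{"x":0,"y":0,"z":0,"rx":0,"ry":0,"rz":0,"gripper":0}]'; python3 -m jog '[{"x":0,"y":0,"z":0,"rx":0,"ry":0,"rz":0,"gripper":0}]'|grep ft
```

```text
time: 3.02
eef_pos: [0.6994, 0.151, 0.059]
orientation: [[-1.0, -0.017, -0.004], [-0.017, 1.0, -0.004], [0.004, -0.004, -1.0]]
ft_force: [-1.2, -0.6, 3.1]
finger_gap: 0.0005
ft_force: [-1.2, -1.1, 2.7]
```

P1 is weak, at about 2.8 N with 8 mm pressed. I rise, turn the jaws clear of the mug, open and come down around it.

```bash
python3 -m jog '[{"x":-1,"y":-3,"z":-45,"rx":0,"ry":0,"rz":0,"gripper":80},{"x":0,"y":0,"z":0,"rx":0,"ry":0,"rz":-10,"gripper":80},{"x":0,"y":0,"z":0,"rx":0,"ry":0,"rz":-10,"gripper":80},{"x":0,"y":0,"z":0,"rx":0,"ry":0,"rz":-10,"gripper":80},{"x":0,"y":0,"z":0,"rx":0,"ry":0,"rz":0,"gripper":80}]'; python3 - <<'E'
from h import *
import cv2
st()
m=robot.camera_model('wrist');im=robot.read_camera('wrist')[:,:,::-1];print(m)
cv2.imwrite('pics/w1.png',im)
E
```

```text
time: 3.78
eef_pos: [0.7008, 0.1491, 0.1043]
orientation: [[-0.85, -0.527, -0.003], [-0.527, 0.85, -0.003], [0.004, -0.001, -1.0]]
ft_force: [0.4, 0.1, 0.7]
finger_gap: 0.0483
3.77 [700.8 149.1 104.3] yaw x -148.2 F [0.4 0.1 0.7] gap 0.04834602009794926
{'K': array([[297.31863964,   0.        , 256.96253171],
       [  0.        , 297.31863964, 196.84149188],
       [  0.        ,   0.        ,   1.        ]]), 'R': array([[-0.52716617,  0.84976132, -0.00123651],
       [ 0.80458756,  0.4996088 ,  0.32098272],
       [ 0.27337647,  0.16821635, -0.94708425]]), 't': array([ 0.24206495, -0.63322744,  0.02907831])}
```

View pics/w1.png

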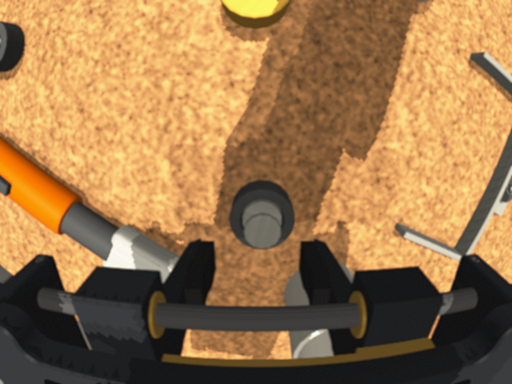

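The cap is at (263,230), between the jaws and slightly right of the centre line. I convert that through the fisheye model.

```bash
cat >> h.py <<'E'
def wf(u,v,z):
    m=robot.camera_model('wrist');K=m['K'];dx,dy=u-K[0,2],v-K[1,2];r=np.hypot(dx,dy);t=r/K[0,0]
    d=m['R'].T@np.array([dx/r*np.sin(t),dy/r*np.sin(t),np.cos(t)]);c=-m['R'].T@m['t'];return c+d*(z-c[2])/d[2]
E
python3 -c "
from h import *;print(wf(263,230,.048),wf(401,230,.022),wf(477,57,.022))"
python3 -m jog '[{"x":0,"y":0,"z":20,"rx":0,"ry":0,"rz":0,"gripper":80},{"x":0,"y":0,"z":5,"rx":0,"ry":0,"rz":0,"gripper":80},{"x":0,"y":0,"z":0,"rx":0,"ry":0,"rz":0,"gripper":80}]'|grep -v ori
```

```text
[0.70003591 0.15438358 0.048     ] [0.65063374 0.26202404 0.022     ] [0.48808271 0.23437667 0.022     ]
time: 4.2
eef_pos: [0.7, 0.1493, 0.0763]
ft_force: [0.5, 0.0, -0.4]
finger_gap: 0.0794
```

```bash
python3 -m jog '[{"x":0,"y":1,"z":26,"rx":0,"ry":0,"rz":0,"gripper":80},{"x":0,"y":1,"z":22,"rx":0,"ry":0,"rz":0,"gripper":80},{"x":0,"y":0,"z":3,"rx":0,"ry":0,"rz":0,"gripper":40},{"x":0,"y":0,"z":0,"rx":0,"ry":0,"rz":0,"gripper":40},{"x":0,"y":0,"z":0,"rx":0,"ry":0,"rz":0,"gripper":40},{"x":0,"y":0,"z":0,"rx":0,"ry":0,"rz":0,"gripper":40}]'|grep -v ori
```

```text
time: 4.95
eef_pos: [0.7001, 0.1514, 0.0253]
ft_force: [0.4, -0.3, -4.3]
finger_gap: 0.049
```

```bash
python3 -m jog '[{"x":16,"y":20,"z":0,"rx":0,"ry":0,"rz":0,"gripper":40},{"x":16,"y":20,"z":0,"rx":0,"ry":0,"rz":0,"gripper":40},{"x":16,"y":20,"z":0,"rx":0,"ry":0,"rz":0,"gripper":40},{"x":16,"y":20,"z":0,"rx":0,"ry":0,"rz":0,"gripper":40},{"x":0,"y":0,"z":0,"rx":0,"ry":0,"rz":8,"gripper":40},{"x":0,"y":0,"z":0,"rx":0,"ry":0,"rz":8,"gripper":40},{"x":0,"y":0,"z":0,"rx":0,"ry":0,"rz":7,"gripper":40}]'
```

```text
time: 5.82
eef_pos: [0.6, 0.1862, 0.0258]
orientation: [[-0.991, -0.132, -0.002], [-0.132, 0.991, -0.004], [0.003, -0.003, -1.0]]
ft_force: [0.2, 0.3, -4.1]
finger_gap: 0.0493
```

```bash
python3 -m jog '[{"x":-2,"y":22,"z":0,"rx":0,"ry":0,"rz":0,"gripper":40},{"x":-2,"y":22,"z":0,"rx":0,"ry":0,"rz":0,"gripper":40},{"x":-2,"y":22,"z":0,"rx":0,"ry":0,"rz":0,"gripper":40},{"x":-2,"y":20,"z":0,"rx":0,"ry":0,"rz":0,"gripper":40},{"x":-2,"y":12,"z":0,"rx":0,"ry":0,"rz":0,"gripper":40},{"x":0,"y":0,"z":0.5,"rx":0,"ry":0,"rz":0,"gripper":40}]'; python3 - <<'E'
from h import *
import cv2
im=robot.read_camera('side')[:,:,::-1]
cv2.imwrite('pics/s2.png',cv2.resize(im[90:210,130:290],(800,600),interpolation=cv2.INTER_CUBIC))
E
```

```text
time: 6.58
eef_pos: [0.5952, 0.2958, 0.0251]
orientation: [[-0.99, -0.142, -0.003], [-0.142, 0.99, -0.0], [0.003, -0.0, -1.0]]
ft_force: [-0.7, 2.6, 1.4]
finger_gap: 0.0489
```

View pics/s2.png

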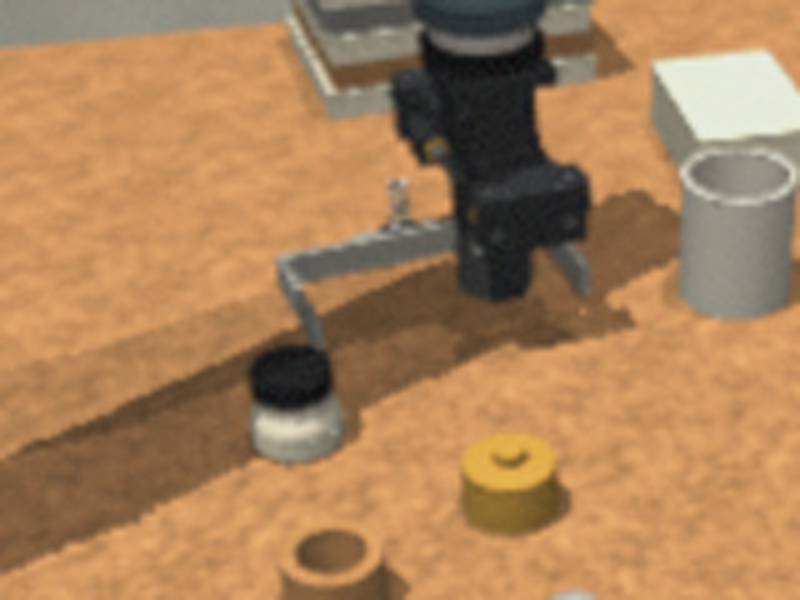

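The jaws and pusher are inside the left bay, but 10 mm deeper than planned. I back off a little, release and rise.

```bash
python3 -m jog '[{"x":0,"y":-10,"z":0,"rx":0,"ry":0,"rz":0,"gripper":40},{"x":0,"y":0,"z":0,"rx":0,"ry":0,"rz":0,"gripper":56},{"x":0,"y":0,"z":0,"rx":0,"ry":0,"rz":0,"gripper":56},{"x":0,"y":0,"z":-10,"rx":0,"ry":0,"rz":0,"gripper":56},{"x":0,"y":0,"z":-45,"rx":0,"ry":0,"rz":0,"gripper":56},{"x":0,"y":0,"z":-50,"rx":0,"ry":0,"rz":0,"gripper":0}]'; python3 - <<'E'
from h import *
import cv2
st()
im=robot.read_camera('wrist')[:,:,::-1];cv2.imwrite('pics/w2.png',im)
E
```

```text
time: 7.38
eef_pos: [0.5971, 0.2792, 0.1313]
orientation: [[-0.991, -0.136, -0.006], [-0.136, 0.991, -0.006], [0.007, -0.005, -1.0]]
ft_force: [0.8, 0.1, 0.7]
finger_gap: 0.0481
7.38 [597.1 279.2 131.3] yaw x -172.2 F [0.8 0.1 0.7] gap 0.04808398424189671
```

View pics/w2.png

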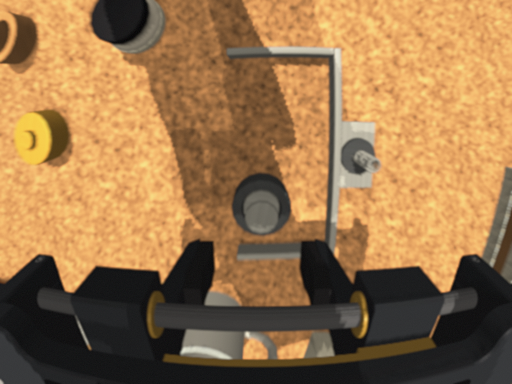

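The pusher stands upright in the left bay, with its cap at (262,212). The bay's mouth ends are at (230,53) and (238,252), and its back corners at (337,52) and (329,250).

```bash
python3 -c "
from h import *
for p in [(262,212,.048),(230,53,.022),(335,54,.022),(330,245,.022),(238,248,.022)]:print(np.round(wf(*p)*1000,1))"
```

```text
[603. 286.  48.]
[482.6 243.7  22. ]
[469.6 327.6  22. ]
[638.2 356.5  22. ]
[652.3 270.9  22. ]
```

```bash
python3 -m jog '[{"x":0,"y":0,"z":0,"rx":0,"ry":0,"rz":8,"gripper":0},{"x":5,"y":-60,"z":0,"rx":0,"ry":0,"rz":0,"gripper":0},{"x":5,"y":-60,"z":0,"rx":0,"ry":0,"rz":0,"gripper":0},{"x":5,"y":-60,"z":0,"rx":0,"ry":0,"rz":0,"gripper":0},{"x":5,"y":-60,"z":0,"rx":0,"ry":0,"rz":0,"gripper":0},{"x":5,"y":-60,"z":0,"rx":0,"ry":0,"rz":0,"gripper":0},{"x":5,"y":-40,"z":30,"rx":0,"ry":0,"rz":0,"gripper":0},{"x":2,"y":-12,"z":20,"rx":0,"ry":0,"rz":0,"gripper":0},{"x":0,"y":0,"z":0,"rx":0,"ry":0,"rz":0,"gripper":0}]'; python3 - <<'E'
from h import *
import cv2
im=robot.read_camera('top')[:,:,::-1]
cv2.imwrite('pics/t2.png',cv2.resize(im[150:270,120:280],(800,600),interpolation=cv2.INTER_CUBIC))
E
```

```text
time: 8.55
eef_pos: [0.5727, -0.0795, 0.0971]
orientation: [[-1.0, 0.007, 0.023], [0.007, 1.0, 0.004], [-0.023, 0.004, -1.0]]
ft_force: [0.8, 0.1, -0.1]
finger_gap: 0.0004
```

View pics/t2.png

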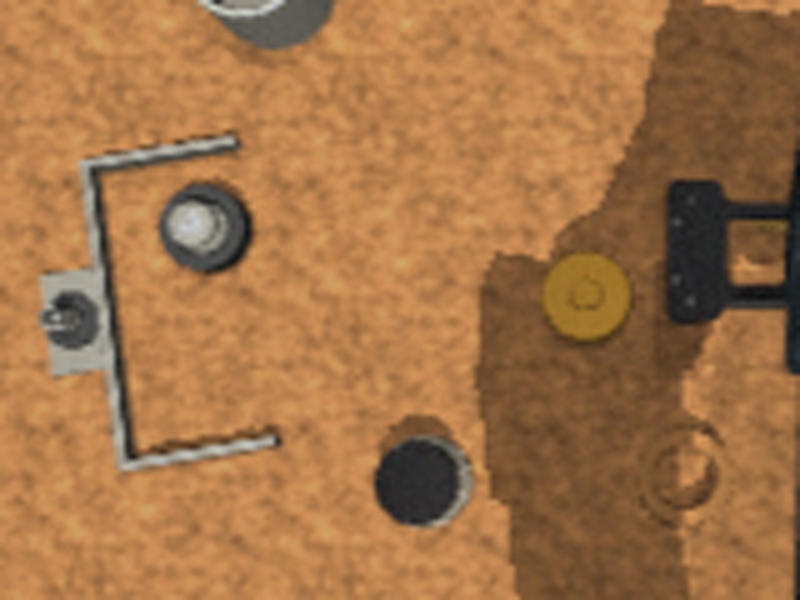

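The pusher's housing is at crop (205,228), between the mouth line at x≈250 and the back strip at x≈102. It is about 16 mm short of the middle, so I'll nudge it deeper later. Next I press P3.

```bash
python3 -m jog '[{"x":8,"y":-2,"z":20,"rx":0,"ry":1.3,"rz":0,"gripper":0},{"x":0,"y":0,"z":6,"rx":0,"ry":0,"rz":0,"gripper":0},{"x":0,"y":0,"z":4,"rx":0,"ry":0,"rz":0,"gripper":0},{"x":0,"y":0,"z":4,"rx":0,"ry":0,"rz":0,"gripper":0},{"x":0,"y":0,"z":0,"rx":0,"ry":0,"rz":0,"gripper":0}]'; python3 -m jog '[{"x":0,"y":0,"z":0,"rx":0,"ry":0,"rz":0,"gripper":0}]'|grep ft
```

```text
time: 9.22
eef_pos: [0.5676, -0.0771, 0.0636]
orientation: [[-1.0, 0.001, 0.004], [0.001, 1.0, 0.005], [-0.004, 0.005, -1.0]]
ft_force: [0.1, -0.7, 1.9]
finger_gap: 0.0006
ft_force: [-1.0, -0.9, 1.8]
```

```bash
python3 -m jog '[{"x":1,"y":-3,"z":5,"rx":0,"ry":0,"rz":0,"gripper":0},{"x":0,"y":0,"z":0,"rx":0,"ry":0,"rz":0,"gripper":0}]'; python3 -m jog '[{"x":0,"y":0,"z":0,"rx":0,"ry":0,"rz":0,"gripper":0}]'|grep ft
```

```text
time: 9.6
eef_pos: [0.5673, -0.0795, 0.0591]
orientation: [[-1.0, 0.0, 0.005], [0.0, 1.0, 0.006], [-0.005, 0.006, -1.0]]
ft_force: [0.1, -0.9, 2.9]
finger_gap: 0.0005
ft_force: [-0.9, 0.9, 2.4]
```

P3 is weak too, at about 2.5 N with 8 mm pressed. I grip it.

```bash
python3 -m jog '[{"x":2,"y":-2,"z":-30,"rx":0,"ry":0,"rz":0,"gripper":80},{"x":0,"y":0,"z":0,"rx":0,"ry":0,"rz":0,"gripper":80},{"x":0,"y":0,"z":0,"rx":0,"ry":0,"rz":0,"gripper":80},{"x":0,"y":0,"z":0,"rx":0,"ry":0,"rz":0,"gripper":80},{"x":0,"y":0,"z":0,"rx":0,"ry":0,"rz":0,"gripper":80},{"x":0,"y":0,"z":0,"rx":0,"ry":0,"rz":0,"gripper":80},{"x":0,"y":0,"z":0,"rx":0,"ry":0,"rz":0,"gripper":80},{"x":0,"y":0,"z":25,"rx":0,"ry":0,"rz":0,"gripper":80},{"x":0,"y":0,"z":25,"rx":0,"ry":0,"rz":0,"gripper":80},{"x":0,"y":0,"z":10,"rx":0,"ry":0,"rz":0,"gripper":80}]'; python3 -m jog '[{"x":0,"y":0,"z":2,"rx":0,"ry":0,"rz":0,"gripper":40},{"x":0,"y":0,"z":0,"rx":0,"ry":0,"rz":0,"gripper":40},{"x":0,"y":0,"z":0,"rx":0,"ry":0,"rz":0,"gripper":40},{"x":0,"y":0,"z":0,"rx":0,"ry":0,"rz":0,"gripper":40},{"x":0,"y":0,"z":0,"rx":0,"ry":0,"rz":0,"gripper":40}]'
```

```text
time: 10.98
eef_pos: [0.5647, -0.0813, 0.0262]
orientation: [[-1.0, 0.0, 0.004], [0.0, 1.0, 0.006], [-0.004, 0.006, -1.0]]
ft_force: [-0.1, -0.1, -0.4]
finger_gap: 0.0803
time: 11.6
eef_pos: [0.5649, -0.0813, 0.0252]
orientation: [[-1.0, 0.0, 0.004], [0.0, 1.0, 0.006], [-0.004, 0.006, -1.0]]
ft_force: [-0.5, 0.2, -3.5]
finger_gap: 0.0497
```

```bash
python3 -m jog '[{"x":-25,"y":18,"z":0,"rx":0,"ry":0,"rz":0,"gripper":40},{"x":-25,"y":18,"z":0,"rx":0,"ry":0,"rz":0,"gripper":40},{"x":-25,"y":18,"z":0,"rx":0,"ry":0,"rz":0,"gripper":40},{"x":0,"y":25,"z":0,"rx":0,"ry":0,"rz":0,"gripper":40},{"x":0,"y":25,"z":0,"rx":0,"ry":0,"rz":0,"gripper":40},{"x":0,"y":25,"z":0,"rx":0,"ry":0,"rz":0,"gripper":40},{"x":0,"y":25,"z":0,"rx":0,"ry":0,"rz":0,"gripper":40},{"x":0,"y":15,"z":0,"rx":0,"ry":0,"rz":0,"gripper":40},{"x":0,"y":0,"z":0,"rx":0,"ry":0,"rz":0,"gripper":40}]'
```

```text
time: 12.72
eef_pos: [0.6402, 0.0877, 0.0251]
orientation: [[-1.0, 0.005, -0.0], [0.005, 1.0, 0.001], [0.0, 0.001, -1.0]]
ft_force: [0.0, 0.5, -2.4]
finger_gap: 0.0495
```

```bash
python3 -m jog '[{"x":0,"y":21,"z":0,"rx":0,"ry":0,"rz":0,"gripper":40},{"x":0,"y":20,"z":0,"rx":0,"ry":0,"rz":0,"gripper":40},{"x":28,"y":11,"z":0,"rx":0,"ry":0,"rz":0,"gripper":40},{"x":28,"y":11,"z":0,"rx":0,"ry":0,"rz":0,"gripper":40},{"x":28,"y":11,"z":0,"rx":0,"ry":0,"rz":0,"gripper":40},{"x":24,"y":11,"z":0,"rx":0,"ry":0,"rz":0,"gripper":40},{"x":0,"y":0,"z":0,"rx":0,"ry":0,"rz":-8,"gripper":40},{"x":0,"y":0,"z":0,"rx":0,"ry":0,"rz":0,"gripper":40}]'
```

```text
time: 13.72
eef_pos: [0.5311, 0.1784, 0.0253]
orientation: [[-0.991, -0.134, 0.003], [-0.134, 0.991, 0.001], [-0.003, 0.001, -1.0]]
ft_force: [-0.8, -0.3, -3.7]
finger_gap: 0.0495
```

```bash
python3 -m jog '[{"x":-1,"y":24,"z":0,"rx":0,"ry":0,"rz":0,"gripper":40},{"x":-1,"y":24,"z":0,"rx":0,"ry":0,"rz":0,"gripper":40},{"x":-1,"y":24,"z":0,"rx":0,"ry":0,"rz":0,"gripper":40},{"x":-1,"y":18,"z":0,"rx":0,"ry":0,"rz":0,"gripper":40},{"x":-1,"y":8,"z":0,"rx":0,"ry":0,"rz":0,"gripper":40},{"x":0,"y":0,"z":0.5,"rx":0,"ry":0,"rz":0,"gripper":40}]'
```

```text
time: 14.48
eef_pos: [0.5248, 0.2783, 0.025]
orientation: [[-0.993, -0.116, 0.003], [-0.116, 0.993, -0.0], [-0.003, -0.0, -1.0]]
ft_force: [-2.6, 1.6, 6.3]
finger_gap: 0.0494
```

```bash
python3 -m jog '[{"x":0,"y":8,"z":-0.5,"rx":0,"ry":0,"rz":0,"gripper":40},{"x":0,"y":0,"z":0,"rx":0,"ry":0,"rz":0,"gripper":56},{"x":0,"y":0,"z":0,"rx":0,"ry":0,"rz":0,"gripper":56},{"x":0,"y":0,"z":-10,"rx":0,"ry":0,"rz":0,"gripper":56},{"x":0,"y":0,"z":-45,"rx":0,"ry":0,"rz":0,"gripper":56},{"x":0,"y":-10,"z":-20,"rx":0,"ry":0,"rz":0,"gripper":0},{"x":0,"y":-40,"z":0,"rx":0,"ry":0,"rz":0,"gripper":0},{"x":0,"y":0,"z":0,"rx":0,"ry":0,"rz":0,"gripper":0},{"x":0,"y":0,"z":0,"rx":0,"ry":0,"rz":0,"gripper":0}]'; python3 - <<'E'
from h import *
import cv2
st()
im=robot.read_camera('wrist')[:,:,::-1];cv2.imwrite('pics/w3.png',im)
E
```

```text
time: 15.6
eef_pos: [0.5313, 0.2317, 0.1051]
orientation: [[-0.994, -0.112, 0.006], [-0.112, 0.994, -0.001], [-0.006, -0.001, -1.0]]
ft_force: [-0.1, 0.1, 0.6]
finger_gap: 0.0182
15.6 [531.3 231.7 105.1] yaw x -173.6 F [-0.1  0.1  0.6] gap 0.01821381574569016
```

View pics/w3.png

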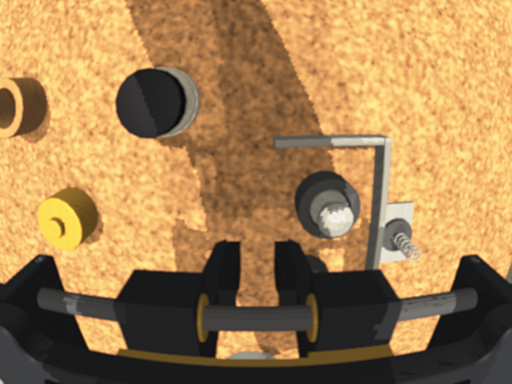

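The second pusher stands well inside at (328,205), close to the bay's middle in depth. Now I nudge the first one about 13 mm deeper with closed fingers.

```bash
python3 -m jog '[{"x":-34,"y":-12,"z":0,"rx":0,"ry":0,"rz":0,"gripper":0},{"x":-34,"y":-12,"z":0,"rx":0,"ry":0,"rz":0,"gripper":0},{"x":0,"y":0,"z":35,"rx":0,"ry":0,"rz":0,"gripper":0},{"x":0,"y":0,"z":35,"rx":0,"ry":0,"rz":0,"gripper":0},{"x":0,"y":0,"z":6,"rx":0,"ry":0,"rz":0,"gripper":0},{"x":0,"y":0,"z":0,"rx":0,"ry":0,"rz":0,"gripper":0}]'
```

```text
time: 16.4
eef_pos: [0.6029, 0.2197, 0.0268]
orientation: [[-0.993, -0.118, 0.005], [-0.118, 0.993, 0.001], [-0.005, 0.0, -1.0]]
ft_force: [0.4, 0.3, 0.8]
finger_gap: 0.0003
```

```bash
python3 -m jog '[{"x":0,"y":12,"z":0,"rx":0,"ry":0,"rz":0,"gripper":0},{"x":0,"y":8,"z":0,"rx":0,"ry":0,"rz":0,"gripper":0},{"x":0,"y":5,"z":0,"rx":0,"ry":0,"rz":0,"gripper":0},{"x":0,"y":5,"z":0,"rx":0,"ry":0,"rz":0,"gripper":0},{"x":0,"y":0,"z":0,"rx":0,"ry":0,"rz":0,"gripper":0}]'; python3 -m jog '[{"x":0,"y":-20,"z":0,"rx":0,"ry":0,"rz":0,"gripper":0},{"x":0,"y":-20,"z":-40,"rx":0,"ry":0,"rz":0,"gripper":0},{"x":0,"y":0,"z":-40,"rx":0,"ry":0,"rz":7,"gripper":0},{"x":0,"y":-55,"z":0,"rx":0,"ry":0,"rz":0,"gripper":0},{"x":0,"y":-55,"z":0,"rx":0,"ry":0,"rz":0,"gripper":0}]'; python3 - <<'E'
from h import *
import cv2
im=robot.read_camera('top')[:,:,::-1]
cv2.imwrite('pics/t3.png',cv2.resize(im[150:270,120:280],(800,600),interpolation=cv2.INTER_CUBIC))
E
```

```text
time: 17.02
eef_pos: [0.6003, 0.2529, 0.0303]
orientation: [[-0.993, -0.119, 0.009], [-0.119, 0.993, 0.002], [-0.009, 0.001, -1.0]]
ft_force: [0.1, -0.5, -1.1]
finger_gap: 0.0005
time: 17.65
eef_pos: [0.6049, 0.0976, 0.1126]
orientation: [[-1.0, 0.003, 0.011], [0.003, 1.0, 0.003], [-0.011, 0.003, -1.0]]
ft_force: [0.7, 0.4, -0.3]
finger_gap: 0.0003
```

View pics/t3.png

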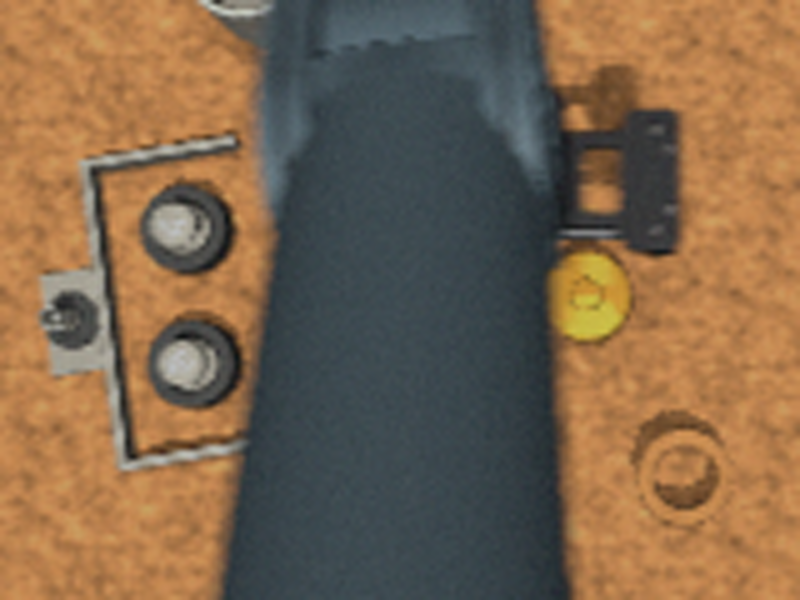

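Both weak pushers are well inside the left bay, at (187,229) and (194,365), about 6 mm and 0 mm from mid-depth. Next I press P2.

```bash
python3 -m jog '[{"x":-17,"y":-48,"z":0,"rx":0,"ry":0,"rz":0,"gripper":0},{"x":-17,"y":-48,"z":0,"rx":0,"ry":0,"rz":0,"gripper":0},{"x":-17,"y":-48,"z":0,"rx":0,"ry":0,"rz":0,"gripper":0},{"x":-17,"y":-48,"z":0,"rx":0,"ry":0,"rz":0,"gripper":0},{"x":-12,"y":-40,"z":15,"rx":0,"ry":0,"rz":0,"gripper":0},{"x":0,"y":-5,"z":15,"rx":0,"ry":0,"rz":0,"gripper":0},{"x":0,"y":0,"z":0,"rx":0,"ry":0,"rz":0,"gripper":0}]'
```

```text
time: 18.58
eef_pos: [0.6798, -0.1704, 0.0842]
orientation: [[-1.0, 0.026, 0.011], [0.025, 1.0, -0.007], [-0.012, -0.007, -1.0]]
ft_force: [0.0, 0.9, 0.2]
finger_gap: 0.0004
```

```bash
python3 -m jog '[{"x":-8,"y":25,"z":5,"rx":0,"ry":0.7,"rz":0,"gripper":0},{"x":0,"y":0,"z":0,"rx":0,"ry":0,"rz":0,"gripper":0},{"x":0,"y":0,"z":10,"rx":0,"ry":0,"rz":0,"gripper":0},{"x":0,"y":0,"z":5,"rx":0,"ry":0,"rz":0,"gripper":0},{"x":0,"y":0,"z":0,"rx":0,"ry":0,"rz":0,"gripper":0}]'
```

```text
time: 19.2
eef_pos: [0.6881, -0.1432, 0.0662]
orientation: [[-1.0, 0.023, 0.0], [0.023, 1.0, -0.005], [-0.001, -0.005, -1.0]]
ft_force: [-2.1, 1.3, 7.7]
finger_gap: 0.0005
```

P2 is stiff, at 7.7 N with only about 1 mm pressed. I grip it, turning the jaws away from the glue bottle.

```bash
python3 -m jog '[{"x":0,"y":0,"z":-30,"rx":0,"ry":0,"rz":0,"gripper":80},{"x":0,"y":0,"z":0,"rx":0,"ry":0,"rz":9,"gripper":80},{"x":0,"y":0,"z":0,"rx":0,"ry":0,"rz":9,"gripper":80},{"x":0,"y":0,"z":0,"rx":0,"ry":0,"rz":0,"gripper":80},{"x":0,"y":0,"z":0,"rx":0,"ry":0,"rz":0,"gripper":80},{"x":0,"y":0,"z":0,"rx":0,"ry":0,"rz":0,"gripper":80},{"x":0,"y":0,"z":0,"rx":0,"ry":0,"rz":0,"gripper":80},{"x":0,"y":0,"z":0,"rx":0,"ry":0,"rz":0,"gripper":80},{"x":0,"y":0,"z":15,"rx":0,"ry":0,"rz":0,"gripper":80}]'; python3 - <<'E'
from h import *
import cv2
st()
im=robot.read_camera('wrist')[:,:,::-1];cv2.imwrite('pics/w4.png',im)
E
```

```text
time: 20.32
eef_pos: [0.6868, -0.1473, 0.0817]
orientation: [[-0.942, 0.335, 0.001], [0.335, 0.942, -0.006], [-0.003, -0.006, -1.0]]
ft_force: [0.9, 0.3, -0.9]
finger_gap: 0.0798
20.32 [ 686.8 -147.3   81.7] yaw x 160.4 F [ 0.9  0.3 -0.9] gap 0.07983183110026595
```

View pics/w4.png

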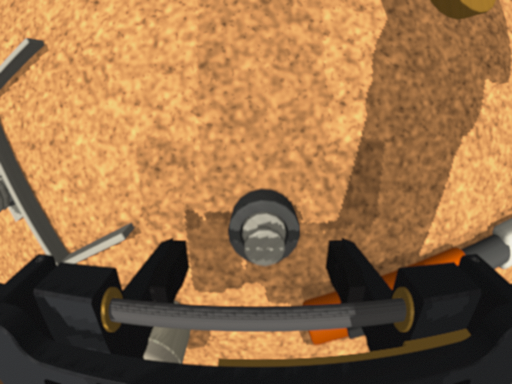

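P2 is centred between the open jaws at (264,240), with the right bay to the left and the glue bottle clear. I refine the right bay's position, then descend and grip.

```bash
python3 -c "
from h import *
for p in [(264,243,.048),(130,229,.022),(68,259,.022),(40,43,.022)]:print(np.round(wf(*p)*1000,1))"
python3 -m jog '[{"x":0,"y":0,"z":26,"rx":0,"ry":0,"rz":0,"gripper":80},{"x":0,"y":0,"z":24,"rx":0,"ry":0,"rz":0,"gripper":80},{"x":0,"y":0,"z":6,"rx":0,"ry":0,"rz":0,"gripper":40},{"x":0,"y":0,"z":0,"rx":0,"ry":0,"rz":0,"gripper":40},{"x":0,"y":0,"z":0,"rx":0,"ry":0,"rz":0,"gripper":40},{"x":0,"y":0,"z":0,"rx":0,"ry":0,"rz":0,"gripper":40},{"x":0,"y":0,"z":0,"rx":0,"ry":0,"rz":0,"gripper":40}]'
```

```text
[ 684.3 -141.3   48. ]
[ 656.4 -234.    22. ]
[ 663.1 -307.7   22. ]
[ 499.1 -248.4   22. ]
time: 21.25
eef_pos: [0.6851, -0.1433, 0.0198]
orientation: [[-0.943, 0.333, -0.004], [0.333, 0.943, -0.0], [0.004, -0.002, -1.0]]
ft_force: [0.8, 0.7, 0.7]
finger_gap: 0.049
```

```bash
python3 -m jog '[{"x":15,"y":-18,"z":-3,"rx":0,"ry":0,"rz":0,"gripper":40},{"x":15,"y":-18,"z":-1,"rx":0,"ry":0,"rz":0,"gripper":40},{"x":12,"y":-18,"z":0,"rx":0,"ry":0,"rz":0,"gripper":40},{"x":0,"y":0,"z":0,"rx":0,"ry":0,"rz":-8,"gripper":40},{"x":0,"y":0,"z":0,"rx":0,"ry":0,"rz":-8,"gripper":40},{"x":0,"y":0,"z":0,"rx":0,"ry":0,"rz":-8,"gripper":40},{"x":0,"y":0,"z":0,"rx":0,"ry":0,"rz":0,"gripper":40}]'
```

```text
time: 22.12
eef_pos: [0.6195, -0.1847, 0.0198]
orientation: [[-0.996, -0.088, -0.015], [-0.088, 0.996, -0.003], [0.015, -0.002, -1.0]]
ft_force: [0.4, 1.0, -1.3]
finger_gap: 0.0487
```

```bash
python3 -m jog '[{"x":0,"y":0,"z":-4,"rx":0,"ry":-0.8,"rz":0,"gripper":40},{"x":2,"y":-22,"z":-1,"rx":0,"ry":0,"rz":0,"gripper":40},{"x":2,"y":-22,"z":0,"rx":0,"ry":0,"rz":0,"gripper":40},{"x":2,"y":-22,"z":0,"rx":0,"ry":0,"rz":0,"gripper":40},{"x":1,"y":-14,"z":0,"rx":0,"ry":0,"rz":0,"gripper":40},{"x":0,"y":0,"z":0,"rx":0,"ry":0,"rz":0,"gripper":40}]'
```

```text
time: 22.88
eef_pos: [0.6174, -0.2747, 0.0249]
orientation: [[-0.997, -0.078, -0.002], [-0.078, 0.997, -0.005], [0.002, -0.005, -1.0]]
ft_force: [0.1, 0.4, -3.2]
finger_gap: 0.0488
```

```bash
for i in 1; do python3 -m jog '[{"x":0,"y":-6,"z":0,"rx":0,"ry":0,"rz":0,"gripper":40},{"x":0,"y":-4,"z":0,"rx":0,"ry":0,"rz":0,"gripper":40},{"x":0,"y":0,"z":0,"rx":0,"ry":0,"rz":0,"gripper":40}]'|grep -v ori; python3 -m jog '[{"x":0,"y":-4,"z":0,"rx":0,"ry":0,"rz":0,"gripper":40},{"x":0,"y":0,"z":0,"rx":0,"ry":0,"rz":0,"gripper":40}]'|grep -v ori; done
```

```text
time: 23.25
eef_pos: [0.6187, -0.283, 0.0246]
ft_force: [0.6, 0.0, -3.0]
finger_gap: 0.0493
time: 23.5
eef_pos: [0.6194, -0.2863, 0.0246]
ft_force: [0.4, 0.3, -3.8]
finger_gap: 0.0486
```

```bash
python3 -m jog '[{"x":0,"y":-4,"z":0,"rx":0,"ry":0,"rz":0,"gripper":40},{"x":0,"y":0,"z":0.5,"rx":0,"ry":0,"rz":0,"gripper":40},{"x":0,"y":0,"z":0,"rx":0,"ry":0,"rz":0,"gripper":56},{"x":0,"y":0,"z":0,"rx":0,"ry":0,"rz":0,"gripper":56},{"x":0,"y":0,"z":-10,"rx":0,"ry":0,"rz":0,"gripper":56},{"x":0,"y":0,"z":-45,"rx":0,"ry":0,"rz":0,"gripper":56},{"x":0,"y":0,"z":-30,"rx":0,"ry":0,"rz":5,"gripper":0},{"x":0,"y":0,"z":0,"rx":0,"ry":0,"rz":0,"gripper":0}]'
```

```text
time: 24.5
eef_pos: [0.6219, -0.2905, 0.1151]
orientation: [[-1.0, 0.007, 0.003], [0.007, 1.0, -0.004], [-0.003, -0.004, -1.0]]
ft_force: [-0.4, -0.8, 0.4]
finger_gap: 0.0384
```

P2 is placed. Since two are stiff and two weak, P4 must be stiff. I move to it with the jaws opening.

```bash
python3 -m jog '[{"x":30,"y":25,"z":0,"rx":0,"ry":0,"rz":0,"gripper":80},{"x":30,"y":25,"z":0,"rx":0,"ry":0,"rz":0,"gripper":80},{"x":30,"y":25,"z":0,"rx":0,"ry":0,"rz":0,"gripper":80},{"x":30,"y":25,"z":0,"rx":0,"ry":0,"rz":0,"gripper":80},{"x":18,"y":15,"z":10,"rx":0,"ry":0,"rz":0,"gripper":80},{"x":0,"y":0,"z":0,"rx":0,"ry":0,"rz":0,"gripper":80},{"x":0,"y":0,"z":0,"rx":0,"ry":0,"rz":0,"gripper":80}]'; python3 - <<'E'
from h import *
import cv2
st()
im=robot.read_camera('wrist')[:,:,::-1];cv2.imwrite('pics/w5.png',im)
E
```

```text
time: 25.38
eef_pos: [0.4794, -0.1717, 0.1013]
orientation: [[-1.0, -0.004, 0.001], [-0.004, 1.0, -0.005], [-0.001, -0.005, -1.0]]
ft_force: [0.0, -0.0, 0.5]
finger_gap: 0.0799
25.38 [ 479.4 -171.7  101.3] yaw x -179.8 F [ 0.  -0.   0.5] gap 0.07987851558039381
```

View pics/w5.png

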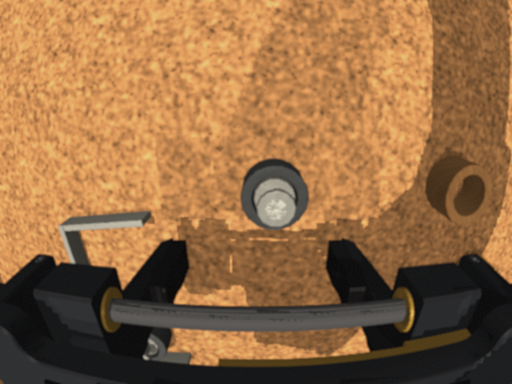

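P4's cap is at (276,207) and the tape is clear to the right at (460,190).

```bash
python3 -c "
from h import *
print(np.round(wf(276,207,.048)*1000,1))"
python3 -m jog '[{"x":13,"y":12,"z":0,"rx":0,"ry":0,"rz":0,"gripper":80},{"x":0,"y":0,"z":0,"rx":0,"ry":0,"rz":0,"gripper":80}]'
```

```text
[ 463.2 -158.7   48. ]
time: 25.68
eef_pos: [0.4683, -0.1614, 0.1015]
orientation: [[-1.0, -0.002, 0.003], [-0.002, 1.0, -0.006], [-0.003, -0.006, -1.0]]
ft_force: [0.6, 0.4, -0.6]
finger_gap: 0.0804
```

```bash
python3 -m jog '[{"x":3,"y":2,"z":30,"rx":0,"ry":0,"rz":0,"gripper":80},{"x":0,"y":0,"z":28,"rx":0,"ry":0,"rz":0,"gripper":80},{"x":0,"y":0,"z":14,"rx":0,"ry":0,"rz":0,"gripper":80},{"x":0,"y":0,"z":2,"rx":0,"ry":0,"rz":0,"gripper":40},{"x":0,"y":0,"z":0,"rx":0,"ry":0,"rz":0,"gripper":40},{"x":0,"y":0,"z":0,"rx":0,"ry":0,"rz":0,"gripper":40},{"x":0,"y":0,"z":0,"rx":0,"ry":0,"rz":0,"gripper":40},{"x":0,"y":0,"z":0,"rx":0,"ry":0,"rz":0,"gripper":40}]'
```

```text
time: 26.68
eef_pos: [0.4728, -0.1643, 0.0285]
orientation: [[-1.0, -0.001, 0.013], [-0.001, 1.0, -0.01], [-0.013, -0.01, -1.0]]
ft_force: [1.1, 0.5, -2.6]
finger_gap: 0.0498
```

```bash
python3 -m jog '[{"x":-18,"y":-4,"z":1,"rx":0,"ry":0.7,"rz":0,"gripper":40},{"x":-20,"y":-4,"z":1,"rx":0,"ry":0,"rz":0,"gripper":40},{"x":-20,"y":-4,"z":1,"rx":0,"ry":0,"rz":0,"gripper":40},{"x":-10,"y":-4,"z":0,"rx":0,"ry":0,"rz":0,"gripper":40},{"x":0,"y":0,"z":0,"rx":0,"ry":0,"rz":-5,"gripper":40},{"x":0,"y":0,"z":0,"rx":0,"ry":0,"rz":0,"gripper":40}]'
```

```text
time: 27.42
eef_pos: [0.528, -0.1791, 0.0279]
orientation: [[-0.996, -0.087, -0.028], [-0.087, 0.996, -0.003], [0.028, -0.0, -1.0]]
ft_force: [-0.6, 0.7, -2.8]
finger_gap: 0.05
```

```bash
python3 -m jog '[{"x":-3,"y":-10,"z":1,"rx":0,"ry":-1.4,"rz":0,"gripper":40},{"x":-2,"y":-22,"z":1,"rx":0,"ry":0,"rz":0,"gripper":40},{"x":-2,"y":-22,"z":0,"rx":0,"ry":0,"rz":0,"gripper":40},{"x":-1,"y":-22,"z":0,"rx":0,"ry":0,"rz":0,"gripper":40},{"x":0,"y":-12,"z":0,"rx":0,"ry":0,"rz":0,"gripper":40},{"x":0,"y":0,"z":0,"rx":0,"ry":0,"rz":0,"gripper":40}]'
```

```text
time: 28.18
eef_pos: [0.5458, -0.2629, 0.0278]
orientation: [[-0.996, -0.085, -0.001], [-0.085, 0.996, 0.008], [-0.0, 0.008, -1.0]]
ft_force: [-0.1, -1.1, 0.8]
finger_gap: 0.05
```

```bash
python3 -m jog '[{"x":1,"y":-12,"z":0.5,"rx":0,"ry":0,"rz":0,"gripper":40},{"x":1,"y":-10,"z":0.5,"rx":0,"ry":0,"rz":0,"gripper":40},{"x":0,"y":-5,"z":0,"rx":0,"ry":0,"rz":0,"gripper":40},{"x":0,"y":0,"z":0,"rx":0,"ry":0,"rz":0,"gripper":40}]'
```

```text
time: 28.68
eef_pos: [0.5483, -0.2834, 0.028]
orientation: [[-0.996, -0.09, 0.0], [-0.089, 0.996, 0.016], [-0.002, 0.015, -1.0]]
ft_force: [-0.4, -2.1, -0.8]
finger_gap: 0.0497
```

```bash
python3 -m jog '[{"x":0,"y":-7,"z":0,"rx":0,"ry":0,"rz":0,"gripper":40},{"x":0,"y":-2,"z":1,"rx":0,"ry":0,"rz":0,"gripper":40},{"x":0,"y":0,"z":0,"rx":0,"ry":0,"rz":0,"gripper":56},{"x":0,"y":0,"z":0,"rx":0,"ry":0,"rz":0,"gripper":56},{"x":0,"y":0,"z":-10,"rx":0,"ry":0,"rz":0,"gripper":56},{"x":0,"y":0,"z":-45,"rx":0,"ry":0,"rz":0,"gripper":56},{"x":0,"y":10,"z":-60,"rx":0,"ry":0,"rz":5,"gripper":56}]'; python3 -m jog '[{"x":0,"y":60,"z":-20,"rx":0,"ry":0,"rz":0,"gripper":0},{"x":0,"y":60,"z":0,"rx":0,"ry":0,"rz":0,"gripper":0},{"x":0,"y":60,"z":0,"rx":0,"ry":0,"rz":0,"gripper":0},{"x":0,"y":60,"z":0,"rx":0,"ry":0,"rz":0,"gripper":0},{"x":0,"y":30,"z":0,"rx":0,"ry":0,"rz":0,"gripper":0},{"x":0,"y":0,"z":0,"rx":0,"ry":0,"rz":0,"gripper":0}]'; python3 - <<'E'
from h import *
import cv2
st()
im=robot.read_camera('top')[:,:,::-1]
a=cv2.resize(im[155:255,335:405],(420,600),interpolation=cv2.INTER_CUBIC)
b=cv2.resize(im[100:270,120:400],(380,231))
c=np.zeros((600,800,3),np.uint8);c[:,:420]=a;c[:231,420:]=b
s=robot.read_camera('side')[:,:,::-1];c[240:525,420:]=cv2.resize(s,(380,285));cv2.imwrite('pics/t4.png',c)
E
```

```text
time: 29.55
eef_pos: [0.5451, -0.2825, 0.1415]
orientation: [[-1.0, -0.001, -0.01], [-0.001, 1.0, 0.021], [0.01, 0.021, -1.0]]
ft_force: [1.4, -0.2, 0.0]
finger_gap: 0.0561
time: 30.3
eef_pos: [0.5502, -0.0079, 0.1763]
orientation: [[-1.0, 0.002, 0.007], [0.002, 1.0, 0.016], [-0.007, 0.016, -1.0]]
ft_force: [-0.4, -0.6, 0.8]
finger_gap: 0.0003
30.3 [550.2  -7.9 176.3] yaw x 179.9 F [-0.4 -0.6  0.8] gap 0.0002609296680922323
```

View pics/t4.png

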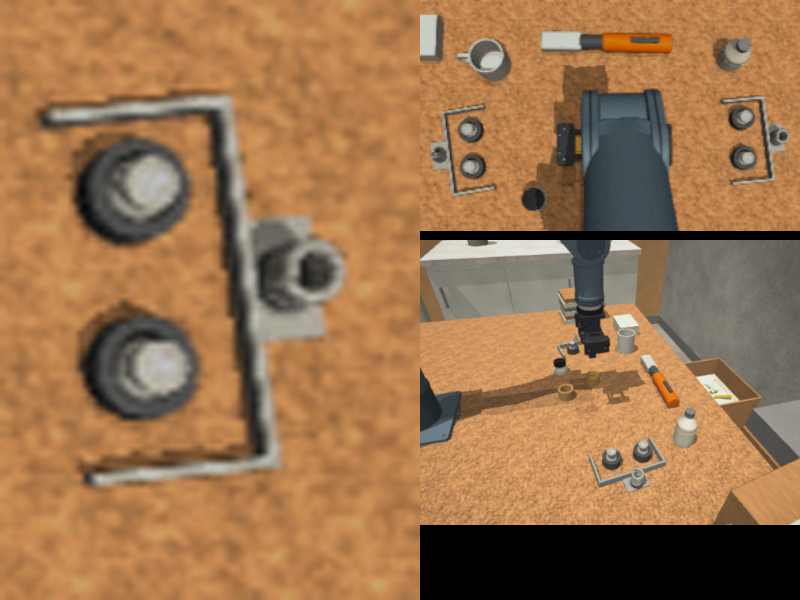

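All four pushers stand upright in their bays. In the right bay the housings, at (133,190) and (141,367), are about 3 mm and 10 mm short of mid-depth, against a limit of 22 mm. The bystanders in view have not visibly moved, and the arm is clear.

```bash
python3 -c "
from h import *;st();print(robot.sign_off())"
```

```text
30.4 [550.2 -11.5 176.1] yaw x 179.6 F [0.9 0.  0.4] gap 0.00026289870708122806
the job is handed in; nothing more can be done
None
```

All four pushers are in their bays and the job was handed in at 30.4 s of the 72 s allowed; sign-off reports no verdict.

**Sorting:** I pressed three of the four plungers.
- **Weak (2):** the far-left pusher gave about 2.8 N and the middle one about 2.5 N, both pressed 8 mm. They went into the left bay, in front of the thin sample.
- **Stiff (2):** the far-right pusher gave 7.7 N at about 1 mm. The near-right one I took as stiff by elimination and did not press. They went into the right bay, in front of the thick sample.

**Sliding:** I gripped each housing and moved it just above bench level. The wrist force showed part of a pusher's weight at times, so they may have been carried a millimetre or so off the bench.

**Last checks:**
- **Depth:** the top view puts all four inside. The left pair are about 6 mm and 0 mm short of mid-depth and the right pair about 3 mm and 10 mm, against a limit of 22 mm. The first pusher was only about 16–20 mm past that line at first, so I nudged it deeper.
- **State:** all four stood upright with their plungers up, and the gripper was clear of everything.
- **Bystanders:** none I could see had visibly moved. The arm hid the tape and weight in the last top view, so I saw those only in the small side view.
- **Disagreement:** the two cameras differed by about 10–17 mm on where the bays lie. I judged depth from the pushers against the bay strips within a single picture.

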